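Start the photometer's calibration through its pinhole button

ROBOT

A 6-joint arm with a two-finger parallel gripper is mounted at the origin on the work surface. World frame = base frame: x ahead of the robot, y to its left, z up, the work surface at z = 0. Lengths are in m, angles in rad, forces in N, time in s.
With the tool pointing down it reaches from about 0.35 to 0.925 m from the base axis. Payload 6.4 kg.
Tool frame: the origin (TCP) lies at the very end of the fingers, on their centre line; the grasp point (between the pads) lies 19 mm behind it; z points along the fingers, y is the line along which they close (so a half turn about z gives the same grasp; the last joint's range is limited). The gripper opens to 94 mm and grips with 3 to 60 N. Pads are 16 mm wide; open, the fingers measure 119 mm over their backs; the gripper's body (75 mm by 177 mm) begins 78 mm behind the grasp point.
Start: joints at [1.124, 0.245, 1.558, -0, 1.339, -0.174], TCP at [0.175, 0.626, 0.205] pointing down, gripper open.
Joint ranges: [-3.13, 3.13], [-1.02, 2.26], [0.13, 2.54], [-0.95, 4.09], [0.21, 2.88], [-2.74, 2.74]. Speed limits (rad/s): [2.57, 2.57, 3.14, 3.14, 3.14, 3.14].

INTERFACE

Orientations are given as a unit quaternion [x, y, z, w].
In Python, from cell import sense, grab_frame, job_done, spot_in gives the robot as it stands.
- The arm moves only by the tool step_arm, never from a script. Its argument "targets" is a list of rows, each a list of 5 numbers: the opening, from 0 (shut) to 1 (fully open), then the shift along the tool's x, y, z in m, then the turn about the tool's z in degrees. A call has exactly 10 rows; each row shifts and turns the commanded pose from where the row before left it, along the tool's axes as they then stand; what a row does not reach is not made up. A row lasts 1/10 s, in which the tool goes at most 50 mm and 8.59 degrees, less where a joint would pass 70% of its speed; a pose out of reach is approached as far as the arm can. A call with a gripper value outside its range is refused whole. The fingers move at their own pace and stop on an object; the grip force is fixed at half the most. Time passes only in rows, so rows that do not move let the fingers close, or fill a call up. It gives the time, the measured TCP pose, the force, the opening and the grip force at its end, in the units of the state.
- sense(): the state, without advancing time (a new reading comes with each control period).
- grab_frame(name): name is "scene" or "top"; returns a dict with "color" (420x560x3 uint8, red, green, blue), "range_z" (420x560 float32, m along the optical axis (not along the pixel's ray), 0 where there is no reading), "fx", "fy", "cx", "cy" (pixels), "distortion" ([k1, k2, p1, p2, k3] as OpenCV has them; the pictures are not rectified), "world_to_cam" (4x4, takes a point from world to camera coordinates). Camera axes: x right, y down, z forward; pixel columns grow to the right and rows downward; lengths in m; the calibration is good to about 2 mm. A picture is of the moment at which its call begins.
- job_done(): hands the job in; it is judged then, once.
Trained networks look in a picture, given as the dict that the camera call returned (one of the last four; its "shot" number tells which), for a name from the list of things; names that differ only in an ending like _2 or _b are one class to them, and where a whole thing is asked for, a point or a joint stands for the part that bears it (a point fixed in the world has none). Each returns a list of dicts, best first, with "confidence" (0 to 1); they miss things now and then, are a little off and sometimes report something else, mostly with a low value. They report only what shows in the picture. A call takes as long as a camera call. They do not tell look-alikes from the thing itself.
- spot_in(picture, name): "xyz" ([x, y, z] in m, in the coordinates of the camera as it stood for that picture, good to about 4 mm: the middle of the surface that is visible of it).
The state is a dict: "clock": time; "q": joint angles; "joint_vel": joint speeds; "effort": joint torques, N m; "tcp_pos": TCP position; "tool_rot": TCP orientation; "contact_force": force on the tool from outside, world axes, zero at the start; "ft_torque": the same for the moment, N m; "gripper_width": finger opening in m; "finger_force": force on a finger pad.
Only numpy, scipy, OpenCV 4.12 (cv2) and the standard library are available. Lean on these libraries where they do the work, as an engineer would, in place of code of your own. Each camera call takes 0.05 s, during which the arm holds its last target. There are 200 camera calls.

TASK

Start the photometer's calibration: turn its selector knob until the white pointer is on the red mark and let go of it, then take the blue-handled stylus from its block, reach its tip through the small hole framed in orange on the panel and gently press the yellow button inside it all the way down. Never press the button while the selector is off the red mark, and leave the stylus block, the bottle, the tally counter and the slide box where they are. Finish still gripping the stylus and holding the button fully down.

Things in the scene. Friction and masses are not known exactly. Their poses are not given: they have to be found in the camera images.
- photometer: Cream wedge-shaped bench instrument, fixed, 235 mm deep (x), 200 wide (y), 46 high in front, 95 at the back. Origin: centre of its underside; x from front to back, z up. Its dark panel slopes 12 degrees, facing up and to the front: knob front left, orange-framed hole front right, flat keys along the front edge, display back left, black cap standing 17 mm proud back right.
- selector_grip (a point): On the axis of the black selector knob, 26 mm above the panel: the height to grip at. z: knob axis, out of the panel; x: along the knob's bar to its pointer end (white line). The bar is 42 mm long (x), 13 thick (y), from 5 to 30 mm above the panel, on a round skirt 44 mm wide; the panel is clear for 60 mm around.
- selector (a joint): Knob angle in rad, growing clockwise seen from above the panel, range 0 to 4.2. Eight marks round it lie 0.6 apart (0, 0.6, .. 4.2), one of them red: the pointer is on the red mark at 3.00. It starts between 0.9 and 2.3. Friction (0.03 N m) holds it where it is left.
- red_mark (a point): Centre of the red mark (15 by 6 mm) printed on the panel, 35 mm from the knob's axis.
- aperture (a point): Centre of the mouth of the round hole, 12 mm wide, at the panel's surface. z: out of the panel, square to it (12 degrees off vertical); x: up the slope. The panel is 8 mm thick; the flat yellow button (17 mm wide) lies 10 mm under the panel's surface and closes the hole's bottom.
- cal_button (a joint): Travel in m of the recessed button, straight in along the hole's axis: 0 free, 0.005 fully down on its stop. A spring pushes it back: 2.5 N to start it, 5 N fully down.
- stylus: Stylus 135 mm long: round steel shank 6 mm wide, 45 long, below; round blue handle 13 mm wide, 90 long, above; 25 to 50 g. Origin: centre of the flat tip; z from tip to handle. It starts upright in its block, the handle's shoulder on the block's top, the tip 7 mm above the bench.
- stylus_tip (a point): Centre of the stylus's flat tip, same axes as the stylus.
- stylus_stand: Loose aluminium block 66 x 66 x 52 mm, 0.55 kg, with an upright hole 8 mm wide and 49 mm deep in the middle of its top that holds the stylus. Origin: centre of its underside. It stands to the left or right of the photometer; the bottle stands on the other side.
- reagent: Brown reagent bottle 58 mm wide, 130 mm high, standing; bystander. Origin: centre of its underside.
- tally: Chrome hand tally counter 44 mm wide, 29 mm high, lying on its back; bystander. Origin: centre of its underside.
- slide_box: Blue slide box with white lid, 97 x 87 x 36 mm; bystander. Origin: centre of its underside.
There are look-alikes about, which are no part of the job. Leave any black or turquoise look-alike of the stylus_stand alone.

How it is judged:
By the outcome, as a careful person would: the job done as asked, in the order asked, and still so for the second after the job is handed in, while the arm keeps its last pose, push and grip.
It also fails if it takes over 67 s, if anything falls off the work surface, if the arm or the gripper's body presses on something with over 40 N, if the wrist force passes 120 N, or if a joint passes its speed limit or range.

## Working session

There is one attempt and no reset: what is moved stays moved. The work goes in short steps, Python scripts to look and compute and a tool call to move; the robot and the scene stay as the last step left them, time stands still between calls to the robot, and variables do not carry over. Pictures are saved under pics/ and viewed, at most 10 in all, crops included, and the job is handed in when it is done.

Besides the shell and the picture viewer there is one more tool, called after "Request:" as name(argument=value, ...), one argument or row to a line, values as JSON. step_arm: Moves the arm, as the interface text tells. Its arguments: {"type":"object","properties":{"targets":{"type":"array","items":{"type":"array","items":{"type":"number"}}}},"required":["targets"]}

```bash
mkdir -p pics
cat > h.py <<'E'
import numpy as np, cv2
from cell import sense, grab_frame, job_done, spot_in
def K(f): return np.array([[f['fx'],0,f['cx']],[0,f['fy'],f['cy']],[0,0,1.]])
def cam2w(f,p):
    T=np.linalg.inv(np.array(f['world_to_cam'])); return (T[:3,:3]@np.atleast_2d(p).T).T+T[:3,3]
def proj(f,P):
    T=np.array(f['world_to_cam']); r,_=cv2.Rodrigues(T[:3,:3])
    return cv2.projectPoints(np.atleast_2d(P).astype(float),r,T[:3,3].copy(),K(f),np.array(f['distortion'],float))[0][:,0]
def px2w(f,uv,z=None):
    uv=np.atleast_2d(uv).astype(float)
    n=cv2.undistortPoints(uv[:,None],K(f),np.array(f['distortion'],float))[:,0]
    if z is None: z=np.array([f['range_z'][int(round(v)),int(round(u))] for u,v in uv])
    return cam2w(f,np.c_[n*np.reshape(z,(-1,1)),np.reshape(z,(-1,1))])
def cloud(f,mask):
    v,u=np.nonzero(mask&(f['range_z']>0)); return px2w(f,np.c_[u,v],f['range_z'][v,u])
def save(f,name,box=None,s=1):
    im=f['color'][...,::-1]
    if box: im=im[box[1]:box[3],box[0]:box[2]]
    cv2.imwrite('pics/'+name,cv2.resize(im,None,fx=s,fy=s,interpolation=cv2.INTER_CUBIC))
E
python3 - <<'E'
from h import *
s=sense(); print({k:np.round(v,3) for k,v in s.items()})
for c in ("scene","top"):
    f=grab_frame(c); save(f,c+'0.png')
    for n in ("photometer","selector_grip","red_mark","aperture","stylus","stylus_stand","reagent","tally","slide_box"):
        for d in spot_in(f,n):
            w=cam2w(f,d['xyz'])[0]; print(c,n,round(d['confidence'],2),w.round(3),proj(f,w)[0].round(0))
E
```

```text
{'clock': np.float64(0.0), 'q': array([ 1.124,  0.246,  1.559, -0.   ,  1.339, -0.174]), 'joint_vel': array([-0.002,  0.002,  0.001,  0.   , -0.   , -0.001]), 'effort': array([ 1.0000e-03, -4.1583e+01, -3.1460e+01,  6.9000e-02,  3.3000e-02,
       -0.0000e+00]), 'tcp_pos': array([0.175, 0.625, 0.204]), 'tool_rot': array([ 0.136,  0.991, -0.001, -0.   ]), 'contact_force': array([-0.041,  0.164, -1.168]), 'ft_torque': array([-0.05 , -0.019, -0.002]), 'finger_force': np.float64(0.0), 'gripper_width': np.float64(0.094)}
scene photometer 0.89 [ 0.632 -0.025  0.071] [268. 246.]
scene photometer 0.59 [0.513 0.005 0.076] [295. 214.]
scene selector_grip 0.72 [ 0.47  -0.287  0.1  ] [184. 177.]
scene selector_grip 0.5 [0.51  0.004 0.076] [295. 213.]
scene red_mark 0.56 [ 0.608 -0.028  0.076] [269. 237.]
scene red_mark 0.49 [ 0.656 -0.28   0.036] [155. 245.]
scene aperture 0.61 [ 0.607 -0.025  0.079] [271. 236.]
scene stylus 0.73 [ 0.471 -0.287  0.1  ] [183. 177.]
scene stylus 0.26 [ 0.656 -0.28   0.035] [154. 245.]
scene stylus_stand 0.95 [ 0.488 -0.415  0.036] [139. 195.]
scene stylus_stand 0.
[... 211 characters left out ...]
lide_box 0.68 [ 0.656 -0.282  0.035] [154. 245.]
top photometer 0.81 [ 0.556 -0.038  0.069] [267. 199.]
top photometer 0.32 [ 0.461 -0.282  0.123] [378. 236.]
top selector_grip 0.61 [ 0.502 -0.     0.074] [250. 222.]
top selector_grip 0.38 [ 0.548 -0.035  0.07 ] [265. 203.]
top red_mark 0.92 [ 0.551 -0.036  0.073] [266. 201.]
top aperture 0.56 [ 0.549 -0.036  0.068] [266. 202.]
top stylus_stand 0.89 [ 0.462 -0.282  0.05 ] [370. 238.]
top stylus_stand 0.71 [ 0.336 -0.309  0.051] [384. 292.]
top stylus_stand 0.64 [ 0.464 -0.41   0.053] [424. 236.]
top reagent 0.6 [0.451 0.292 0.084] [122. 245.]
top tally 0.68 [0.694 0.282 0.031] [137. 148.]
top slide_box 0.66 [ 0.635 -0.285  0.037] [367. 168.]
```

View pics/top0.png

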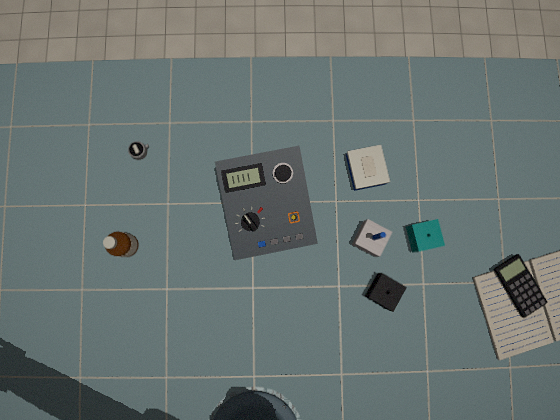

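View pics/scene0.png

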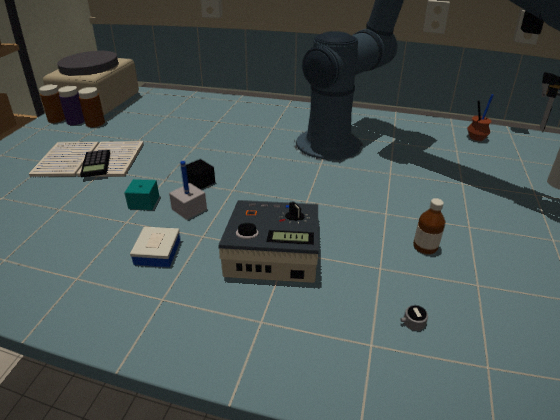

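Candidates: blocks in the top view are aluminium with blue stylus (372,237), turquoise (425,236) and black (385,291). I choose the aluminium one. The knob is the barred one at (250,221), not the cap at (283,173), and the hole is orange-framed at (293,217). The scene view agrees: stylus at (184,178), knob at (294,211).

```bash
cat > m.py <<'E'
from h import *
def panel(f):
    hsv=cv2.cvtColor(f['color'],cv2.COLOR_RGB2HSV).astype(int); return hsv
if __name__=='__main__':
    f=grab_frame("top"); g=grab_frame("scene")
    save(f,'crop1.png',(210,140,400,270),4)
    for name,f,box in(("top",f,(210,145,325,265)),("scene",g,(215,195,330,290))):
        hsv=panel(f); b=np.zeros(f['range_z'].shape,bool); b[box[1]:box[3],box[0]:box[2]]=1
        H,S,V=hsv[...,0],hsv[...,1],hsv[...,2]
        dark=b&(V<110)&(S<90)
        P=cloud(f,dark); P=P[P[:,2]>0.04]
        m=np.ones(len(P),bool)
        for _ in range(15):
            c,*_=np.linalg.lstsq(np.c_[P[m,:2],np.ones(m.sum())],P[m,2],rcond=None)
            r=P[:,2]-np.c_[P[:,:2],np.ones(len(P))]@c; m=abs(r)<max(.003,0.5*r[m].std())
        n=np.array([-c[0],-c[1],1]);n/=np.linalg.norm(n)
        up=np.array([c[0],c[1]]); 
        print(name,"plane",c.round(4),"tilt",np.degrees(np.arccos(n[2])).round(2),"yaw",np.degrees(np.arctan2(up[1],up[0])).round(2),m.sum(),r[m].std().round(4))
        T=np.linalg.inv(np.array(f['world_to_cam']))
        def onplane(uv):
            a=px2w(f,uv,np.ones(len(np.atleast_2d(uv))));o=T[:3,3];d=a-o
            t=(c[2]-(o[2]-c[0]*o[0]-c[1]*o[1]))/(d[:,2]-c[0]*d[:,0]-c[1]*d[:,1]); return o+d*t[:,None]
        for nm,mk in(("orange",b&(H>8)&(H<=24)&(S>130)&(V>90)),("red",b&((H<7)|(H>172))&(S>110)&(V>60))):
            k,l,st,ce=cv2.connectedComponentsWithStats(mk.astype(np.uint8))
            for i in range(1,k):
                if st[i,4]>=4: print(nm,st[i],ce[i].round(1),onplane(ce[i])[0].round(4))
        hi=(r>.012); Q=P[hi]; Q=Q
        print("proud pts",[ (q.mean(0).round(4).tolist(),len(q)) for q in [Q[Q[:,0]<.56],Q[Q[:,0]>=.56]] if len(q)])
        # blue handle
        bl=(H>105)&(H<130)&(S>120); k,l,st,ce=cv2.connectedComponentsWithStats(bl.astype(np.uint8))
        for i in range(1,k):
            if st[i,4]>=12:
                q=cloud(f,l==i)
                if len(q): print("blue",ce[i].round(0),st[i,4],q.mean(0).round(4),q[q[:,2].argmax()].round(4))
E
python3 m.py
```

```text
top plane [ 0.2086  0.0397 -0.0424] tilt 11.99 yaw 10.78 6458 0.0015
orange [288 211  12  13  59] [293.5 217. ] [ 0.5136 -0.1006  0.0607]
orange [291 215   4   5  13] [292.8 216.8] [ 0.5139 -0.099   0.0608]
red [257 207   6   6  20] [259.6 209.7] [ 0.5311 -0.0215  0.0675]
proud pts [([0.4986, -0.0006, 0.0911], 86), ([0.612, -0.076, 0.0994], 205)]
blue [351. 174.] 64 [ 0.6263 -0.2493  0.0109] [ 0.5863 -0.2674  0.0285]
blue [379. 235.] 55 [ 0.4632 -0.2861  0.1166] [ 0.4661 -0.2849  0.1446]
blue [261. 244.] 43 [ 0.4529 -0.0241  0.0519] [ 0.4563 -0.026   0.058 ]
scene plane [ 0.2081  0.0397 -0.0428] tilt 11.96 yaw 10.79 3451 0.001
orange [246 210   3   5   8] [246.6 211.6] [ 0.5132 -0.1102  0.0596]
orange [248 210   9   5  20] [253.  212.2] [ 0.5118 -0.0949  0.0599]
red [279 219   6   3  12] [281.6 219.7] [ 0.5309 -0.0211  0.0668]
proud pts [([0.5065, 0.0038, 0.0874], 77), ([0.6142, -0.0748, 0.0989], 108)]
blue [488. 105.] 68 [-0.2364  0.518   0.1087] [-0.2301  0.521   0.1528]
blue [182. 162.] 16 [ 0.4369 -0.3037  0.1216] [ 0.4612 -0.2847  0.1414]
blue [185. 177.] 128 [ 0.447  -0.2954  0.0856] [ 0.4685 -0.2797  0.1323]
blue [288. 206.] 12 [ 0.4645 -0.0234  0.0587] [ 0.4972 -0.01    0.0807]
blue [157. 258.] 414 [ 0.6718 -0.2688  0.0122] [ 0.6932 -0.3048  0.0258]
```

View pics/crop1.png

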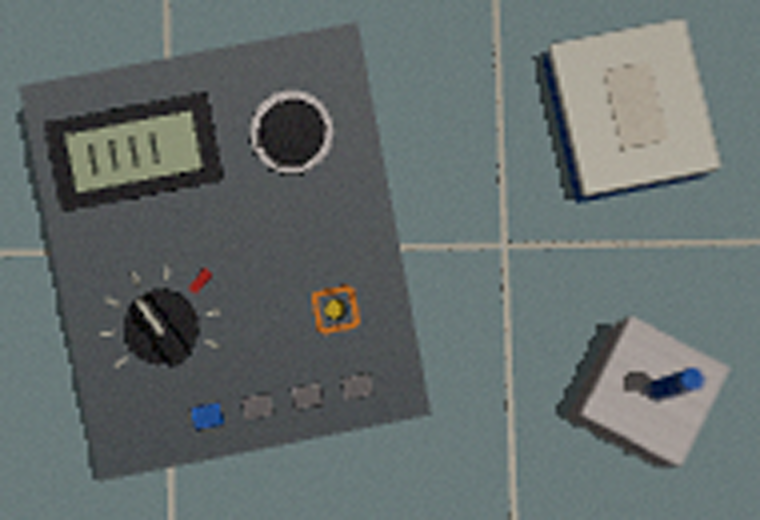

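The top crop shows the block with its stylus (block centre near crop (656,391)). The knob is at crop (161,328), its white pointer up-left at (140,303), and the red mark up-right at (200,281). The aperture is at crop (335,310). Next I fit the knob axis and the pointer angle.

```bash
cat > k.py <<'E'
from h import *
from scipy.optimize import least_squares
C=np.array([.2084,.0397,-.0426]); n=np.array([-C[0],-C[1],1]);n/=np.linalg.norm(n)
ex=np.array([1,0,0])-n[0]*n; a=np.radians(10.8); ex=np.array([np.cos(a),np.sin(a),0]);ex-=n*(ex@n);ex/=np.linalg.norm(ex);ey=np.cross(n,ex)
def onpl(f,uv,h=0):
    o=np.linalg.inv(np.array(f['world_to_cam']))[:3,3];d=px2w(f,uv,np.ones(len(np.atleast_2d(uv))))-o
    p0=np.array([0,0,C[2]])+n*h
    return o+d*(((p0-o)@n)/(d@n))[:,None]
O=np.array([.505,0,.5*0]);O[2]=C[0]*.505+C[2]
def loc(P): return np.c_[(P-O)@ex,(P-O)@ey]
def bright(f,h,c,r0,r1,vmin,smax=80):
    hsv=cv2.cvtColor(f['color'],cv2.COLOR_RGB2HSV).astype(int)
    v,u=np.mgrid[:420,:560]; u=u.ravel();v=v.ravel()
    L=loc(onpl(f,np.c_[u,v],h)); r=np.hypot(*(L-c).T)
    k=(r<r1)&(r>r0)&(hsv[v,u,2]>vmin)&(hsv[v,u,1]<smax); return L[k],np.c_[u,v][k],hsv[v,u,2][k]
def pointer(f,c,vmin=110):
    L,uv,w=bright(f,.03,c,-1,.023,vmin,120); w=w-vmin+1.
    m=(L*w[:,None]).sum(0)/w.sum(); d=L-m; U=np.linalg.svd((d*w[:,None]).T@d)[0][:,0]
    if U@(m-c)<0: U=-U
    return len(L),m,2.1-np.arctan2(U[1],U[0]),2.1-np.arctan2(*(m-c)[::-1])
E
python3 - <<'E'
from k import *
from m import *
for cam in("top","scene"):
    f=grab_frame(cam); c=np.zeros(2)
    for r0 in(.026,.028):
        L,uv,w=bright(f,0,c,r0,.045,125)
        s=least_squares(lambda x:np.hypot(*(L-x[:2]).T)-x[2],[*c,.035],loss='soft_l1',f_scale=.002).x; c=s[:2]
    print(cam,len(L),s.round(4),"axis",(O+ex*c[0]+ey*c[1]).round(4), "mark thetas",np.sort((2.1-np.arctan2((L-c)[:,1],(L-c)[:,0])).round(2)))
    uvr=[259.6,209.7] if cam=="top" else [281.6,219.7]
    l=loc(onpl(f,uvr))[0]-c; print("red r,theta",np.hypot(*l).round(4),(2.1-np.arctan2(l[1],l[0])).round(3))
    for vm in(90,110,130): print("pointer",[np.round(x,3).tolist() for x in pointer(f,c,vm)])
    # stand top
    hsv=cv2.cvtColor(f['color'],cv2.COLOR_RGB2HSV).astype(int); b=np.zeros((420,560),bool)
    x0,y0,x1,y1=(345,210,400,265) if cam=="top" else (165,180,212,222); b[y0:y1,x0:x1]=1
    P=cloud(f,b); P=P[(abs(P[:,2]-.052)<.006)]; r=cv2.minAreaRect((P[:,:2]*1000).astype(np.float32)); print("stand",r,np.median(P[:,2]))
    Q=cloud(f,b|(cv2.dilate(b.astype(np.uint8),np.ones((41,41)))>0)); Q=Q[(Q[:,2]>.075)&(Q[:,2]<.16)&(hypot if 0 else np.hypot(Q[:,0]-.462,Q[:,1]+.282)<.03)]
    print("handle",len(Q),Q.mean(0).round(4),Q.max(0).round(4),Q.min(0).round(4))
    print("cam pos",np.linalg.inv(np.array(f['world_to_cam']))[:3,3].round(3))
E
```

```text
top 18 [0.0007 0.0026 0.0316] axis [0.5052 0.0026 0.0628] mark thetas [-0.03 -0.03  0.58  0.59  0.6   1.19  1.23  1.85  1.88  2.41  2.42  2.43
  3.63  3.65  3.66  4.18  4.2   4.22]
red r,theta 0.0358 3.027
pointer [21, [0.009, 0.006], 1.71, 1.747]
pointer [15, [0.009, 0.006], 1.656, 1.751]
pointer [11, [0.009, 0.006], 1.664, 1.749]
stand ((462.98779296875, -290.2032775878906), (67.58763885498047, 66.79332733154297), 61.4296875) 0.05192522319045634
handle 68 [ 0.4624 -0.2873  0.1226] [ 0.469  -0.2835  0.1453] [ 0.4568 -0.2965  0.0772]
cam pos [ 0.395 -0.047  1.093]
scene 1 [-0.0014 -0.0005  0.0345] axis [ 0.5037 -0.0008  0.0623] mark thetas [1.74]
red r,theta 0.0348 2.897
pointer [34, [-0.013, 0.002], 4.68, -0.807]
pointer [24, [-0.014, 0.002], 4.699, -0.817]
pointer [4, [-0.008, 0.004], 5.082, -0.46]
stand ((464.0334167480469, -288.5317077636719), (68.79830169677734, 68.0486068725586), 60.996238708496094) 0.050846141641293585
handle 116 [ 0.4669 -0.2863  0.1108] [ 0.4738 -0.2806  0.1417] [ 0.4594 -0.2941  0.0751]
cam pos [1.276 0.166 0.65 ]
```

Request:
step_arm(
  targets=[
    [1,-0.03,-0.032,0,0],
    [1,-0.03,-0.032,0,0],
    [1,-0.03,-0.032,0,0],
    [0.45,-0.03,-0.032,0,0],
    [0.45,-0.03,-0.032,0,0],
    [0.45,-0.03,-0.032,0,0],
    [0.45,-0.03,-0.032,0,0],
    [0.45,-0.03,-0.032,0,0],
    [0.45,-0.03,-0.032,0,0],
    [0.45,-0.03,-0.032,0,0],
  ],
)

```text
clock: 2.2
tcp_pos: [0.3784, 0.2354, 0.2058]
tool_rot: [0.136, 0.991, 0.0, 0.0]
contact_force: [0.9, 0.8, 0.3]
gripper_width: 0.0431
finger_force: 0.0
```

Request:
step_arm(
  targets=[
    [0.45,-0.03,-0.032,0,0],
    [0.45,-0.03,-0.032,0,0],
    [0.45,-0.03,-0.032,0,0],
    [0.45,-0.03,-0.032,0,0],
    [0.45,-0.03,-0.032,0,-8.2],
    [0.45,0,0,0,-8.2],
    [0.45,0,0,0,-8.2],
    [0.45,0,0,0,-8.2],
    [0.45,0,0,0,-8.2],
    [0.45,0,0,0,-8.2],
  ],
)

```text
clock: 3.2
tcp_pos: [0.479, 0.0429, 0.2056]
tool_rot: [-0.291, 0.957, -0.0, 0.0]
contact_force: [-1.1, 0.6, 0.3]
gripper_width: 0.0423
finger_force: 0.0
```

```bash
cat > go.py <<'E'
import sys
from h import *
from scipy.spatial.transform import Rotation as R
def go(x,y,z,psi=None):
    s=sense(); M=R.from_quat(s['tool_rot']).as_matrix(); d=np.array([x,y,z])-s['tcp_pos']
    p=np.degrees(np.arctan2(M[1,1],M[0,1]))
    print("t",round(s['clock'],2),"tcp",np.round(s['tcp_pos'],4),"tool shift mm",(M.T@d*1000).round(1),"psi",p.round(1),"turn",None if psi is None else round((p-psi+90)%180-90,1),"w",round(s['gripper_width'],4),"F",np.round(s['contact_force'],1),"q6",round(s['q'][5],2))
if __name__=='__main__': go(*map(float,sys.argv[1:]))
E
python3 go.py .5003 .0011 .075 123.7
```

```text
t 3.2 tcp [0.479  0.0429 0.2056] tool shift mm [  5.5 -46.6 130.6] psi 123.8 turn 0.1 w 0.0423 F [-1.1  0.6  0.3] q6 -2.31
```

Request:
step_arm(
  targets=[
    [0.45,0.002,-0.016,0,0],
    [0.45,0.002,-0.016,0,0],
    [0.45,0.0015,-0.0146,0.01,0],
    [0.45,0,0,0.02,0],
    [0.45,0,0,0.02,0],
    [0.45,0,0,0.02,0],
    [0.45,0,0,0.02,0],
    [0.45,0,0,0.01,0],
    [0.45,0,0,0,0],
    [0.45,0,0,0,0],
  ],
)

```text
clock: 4.2
tcp_pos: [0.5005, 0.0006, 0.1058]
tool_rot: [-0.288, 0.958, -0.0, 0.0]
contact_force: [-0.4, -0.0, 0.9]
gripper_width: 0.0425
finger_force: 0.0
```

```bash
python3 go.py .5003 .0011 .075 123.7; python3 -c "
from h import *
f=grab_frame('scene');save(f,'k2.png',(225,140,345,240),5)"
```

```text
t 4.2 tcp [0.5005 0.0006 0.1058] tool shift mm [-0.1  0.6 30.8] psi 123.4 turn -0.3 w 0.0425 F [-0.4 -0.   0.9] q6 -2.38
```

View pics/k2.png

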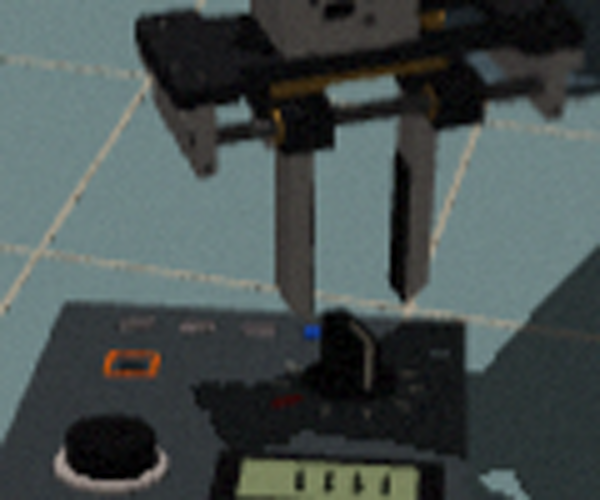

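The scene crop shows the fingers at crop (295,310) and (410,295), straddling the knob bar at (350,350) just below them. Now I descend.

Request:
step_arm(
  targets=[
    [0.45,0,0.0006,0.01,0],
    [0.45,0,0,0.01,0],
    [0.45,0,0,0.01,0],
    [0.45,0,0,0,0],
    [0.45,0,0,0,0],
    [0,0,0,0,0],
    [0,0,0,0,0],
    [0,0,0,0,0],
    [0,0,0,0,0],
    [0,0,0,0,0],
  ],
)

```text
clock: 5.25
tcp_pos: [0.5006, 0.0005, 0.0758]
tool_rot: [-0.288, 0.958, -0.002, 0.001]
contact_force: [2.8, -4.6, -1.2]
gripper_width: 0.0133
finger_force: 29.4
```

```bash
python3 go.py .5003 .0011 .075 123.7; python3 -c "
from h import *; print(sense()['ft_torque'],sense()['finger_force'])"
```

```text
t 5.25 tcp [5.006e-01 5.000e-04 7.580e-02] tool shift mm [-0.1  0.6  0.8] psi 123.5 turn -0.2 w 0.0133 F [ 2.8 -4.6 -1.2] q6 -2.38
[-1.00375688 -0.54201059 -0.0624447 ] 29.430269754957408
```

Request:
step_arm(
  targets=[
    [0,0,0,0,4],
    [0,0,0,0,8],
    [0,0,0,0,8],
    [0,0,0,0,8],
    [0,0,0,0,8],
    [0,0,0,0,8],
    [0,0,0,0,8],
    [0,0,0,0,8],
    [0,0,0,0,8],
    [0,0,0,0,6.3],
  ],
)

```text
clock: 6.25
tcp_pos: [0.5004, 0.0023, 0.0763]
tool_rot: [0.351, 0.936, 0.001, 0.0]
contact_force: [0.4, 1.2, 3.9]
gripper_width: 0.0141
finger_force: 30.9
```

```bash
python3 go.py .5003 .0011 .075 49.2; python3 -c "
from h import *; print(sense()['ft_torque'],sense()['finger_force'])"
```

```text
t 6.25 tcp [0.5004 0.0023 0.0763] tool shift mm [-0.7 -1.   1.3] psi 48.9 turn -0.3 w 0.0141 F [0.4 1.2 3.9] q6 -1.08
[ 0.87580234 -0.23831523  0.18610105] 30.875704362988472
```

Request:
step_arm(
  targets=[
    [0,0,0,0,0],
    [0.45,0,0,0,0],
    [0.45,0,0,0,0],
    [0.45,0,0,0,0],
    [0.45,0,0,-0.01,0],
    [0.45,0,0,-0.03,0],
    [0.45,0,0,-0.04,0],
    [0.45,0,0,-0.04,0],
    [0.45,0,0,-0.02,0],
    [0.45,0,0,0,0],
  ],
)

```text
clock: 7.25
tcp_pos: [0.5019, 0.001, 0.2198]
tool_rot: [0.349, 0.937, 0.0, 0.004]
contact_force: [0.2, -0.6, 0.4]
gripper_width: 0.0425
finger_force: 0.0
```

Request:
step_arm(
  targets=[
    [0.45,-0.0205,-0.0305,0,0],
    [0.45,-0.0205,-0.0305,0,0],
    [0.45,-0.0205,-0.0305,0,0],
    [0.45,-0.0205,-0.0305,0,0],
    [0.45,-0.0205,-0.0305,0,0],
    [0.45,-0.0205,-0.0305,0,0],
    [0.45,-0.0205,-0.0305,0,0],
    [0.45,-0.0205,-0.0305,0,0],
    [0.45,0,0,0,0],
    [0.45,0,0,0,0],
  ],
)

```text
clock: 8.25
tcp_pos: [0.4635, -0.29, 0.2138]
tool_rot: [0.349, 0.937, 0.001, -0.001]
contact_force: [-0.0, 0.6, -0.4]
gripper_width: 0.0424
finger_force: 0.0
```

```bash
python3 go.py .4635 -.2895 .063; python3 -c "
from k import *
f=grab_frame('top');save(f,'k3.png',(225,190,315,260),8)
g=grab_frame('scene')
for c in ([.0007,.0026],[0,.002]):
  for vm in(90,110,130): print([np.round(x,3).tolist() for x in pointer(f,np.array(c),vm)])
"
```

```text
t 8.25 tcp [ 0.4635 -0.29    0.2138] tool shift mm [-1.000e-01  3.000e-01  1.508e+02] psi 49.1 turn None w 0.0424 F [-0.   0.6 -0.4] q6 -1.62
[53, [0.004, -0.003], 2.96, 3.206]
[18, [0.007, -0.007], 2.969, 3.068]
[13, [0.007, -0.007], 2.975, 3.071]
[57, [0.003, -0.004], 2.827, 3.23]
[18, [0.007, -0.007], 2.969, 2.987]
[13, [0.007, -0.007], 2.975, 2.989]
```

View pics/k3.png

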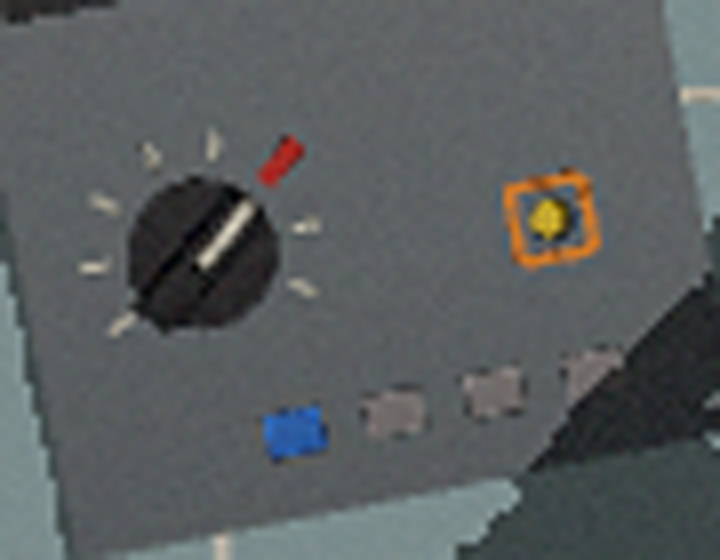

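The crop shows the white pointer at (245,205) aimed straight at the red mark (280,160), measured at about 2.97, so the selector is set. Next is the stylus.

Request:
step_arm(
  targets=[
    [0.45,0,0,0.02,0],
    [0.45,0,0,0.03,0],
    [0.45,0,0,0.03,0],
    [0.45,0,0,0.03,0],
    [0.45,0,0,0.02,0],
    [0.45,0,0,0.015,0],
    [0.45,0,0,0.006,0],
    [0.45,0,0,0,0],
    [0.45,0,0,0,0],
    [0.45,0,0,0,0],
  ],
)

```text
clock: 9.35
tcp_pos: [0.4651, -0.2909, 0.0658]
tool_rot: [0.349, 0.937, -0.0, 0.001]
contact_force: [0.4, 0.8, 0.8]
gripper_width: 0.0422
finger_force: 0.0
```

Request:
step_arm(
  targets=[
    [0.3,0,0,0,0],
    [0.2,0,0,0,0],
    [0,0,0,0,0],
    [0,0,0,0,0],
    [0,0,0,0,0],
    [0,0,0,0,0],
    [0,0,0,0,0],
    [0,0,0,0,0],
    [0,0,0,-0.01,0],
    [0,0,0,-0.01,0],
  ],
)

```text
clock: 10.35
tcp_pos: [0.4641, -0.2902, 0.085]
tool_rot: [0.349, 0.937, 0.0, -0.0]
contact_force: [0.1, -0.5, -0.8]
gripper_width: 0.0124
finger_force: 30.0
```

Request:
step_arm(
  targets=[
    [0,0,0,-0.01,0],
    [0,0,0,-0.01,0],
    [0,0,0,-0.01,0],
    [0,0,0,-0.01,0],
    [0,0,0,-0.015,0],
    [0,0,0,-0.02,0],
    [0,0,0,-0.02,0],
    [0,0,0,-0.005,0],
    [0,0,0,0,0],
    [0,0,0,0,0],
  ],
)

```text
clock: 11.35
tcp_pos: [0.4639, -0.2899, 0.1837]
tool_rot: [0.349, 0.937, 0.0, -0.001]
contact_force: [0.7, 0.0, -1.4]
gripper_width: 0.0122
finger_force: 30.0
```

```bash
python3 go.py .5144 -.1012 .18; python3 -c "
from h import *
f=grab_frame('scene');save(f,'s4.png',(120,90,280,220),5)"
```

```text
t 11.35 tcp [ 0.4639 -0.2899  0.1837] tool shift mm [ 85.2 175.8   3.8] psi 49.2 turn None w 0.0122 F [ 0.7  0.  -1.4] q6 -1.62
```

View pics/s4.png

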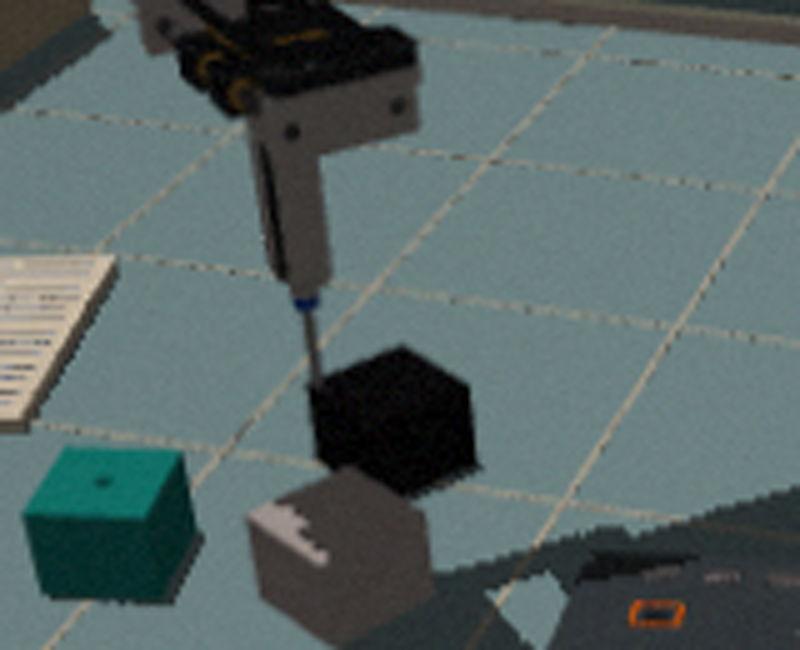

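The stylus is held: blue collar at crop (305,300), tip at (318,385). The aluminium block stands in place at (340,560) and the aperture is visible at (657,613). I move over the hole.

Request:
step_arm(
  targets=[
    [0,0.008,0.016,0,0],
    [0,0.014,0.029,0,0],
    [0,0.014,0.029,0,0],
    [0,0.014,0.029,0,0],
    [0,0.014,0.029,0,0],
    [0,0.014,0.029,0,0],
    [0,0.007,0.015,0.01,0],
    [0,0,0,0.02,0],
    [0,0,0,0.01,0],
    [0,0,0,0,0],
  ],
)

```text
clock: 12.4
tcp_pos: [0.5135, -0.1003, 0.1422]
tool_rot: [0.349, 0.937, 0.0, -0.002]
contact_force: [-0.1, 0.4, -1.2]
gripper_width: 0.0127
finger_force: 30.0
```

```bash
python3 go.py .5144 -.1012 .128
python3 - <<'E'
from h import *
f=grab_frame('scene');g=grab_frame('top')
a=cv2.resize(f['color'][160:235,215:290],None,fx=5.3,fy=5.3,interpolation=cv2.INTER_CUBIC)
b=cv2.resize(g['color'][180:255,260:335],None,fx=5.3,fy=5.3,interpolation=cv2.INTER_CUBIC)
cv2.imwrite('pics/s5.png',np.hstack([a,b])[...,::-1])
for c in(f,g):
  for n in("stylus_tip","aperture"):
    for d in spot_in(c,n): w=cam2w(c,d['xyz'])[0]; print(n,round(d['confidence'],2),w.round(4),proj(c,w)[0].round(1))
  print("TCP proj",proj(c,[sense()['tcp_pos'],sense()['tcp_pos']-[0,0,.058]]).round(1))
E
```

```text
t 12.4 tcp [ 0.5135 -0.1003  0.1422] tool shift mm [-1.3 -0.1 14.2] psi 49.2 turn None w 0.0127 F [-0.1  0.4 -1.2] q6 -1.27
stylus_tip 0.59 [ 0.5122 -0.1005  0.1242] [249.8 188.9]
aperture 0.82 [ 0.6082 -0.0251  0.0785] [270.6 236.4]
aperture 0.57 [ 0.656  -0.2817  0.0323] [153.9 245.9]
TCP proj [[248.4 181.6]
 [249.3 203. ]]
aperture 0.7 [0.5771 0.0175 0.0807] [242.4 189.6]
TCP proj [[296.  211.6]
 [294.6 214.8]]
```

View pics/s5.png

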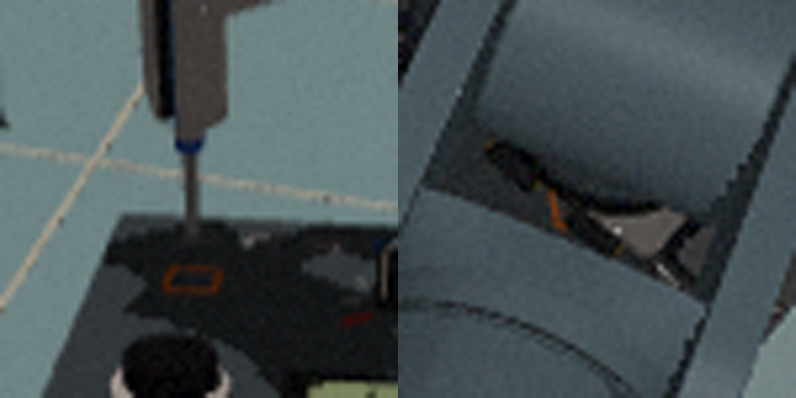

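The left crop (scene) shows the tip at crop (192,238), directly above the orange frame at (193,279). The top view on the right is blocked by the arm. I measure the shank in depth to fix its tilt and the along-view offset.

```bash
cat > tip.py <<'E'
from k import *
s=sense(); tcp=np.array(s['tcp_pos']); Ls=[];D=[]
f0=grab_frame('scene'); u0=proj(f0,tcp-[0,0,.03])[0][0]
for i in range(4):
    f=f0 if i==0 else grab_frame('scene')
    b=np.zeros((420,560),bool); v0=proj(f,tcp-[0,0,.014])[0][1]; v1=proj(f,tcp-[0,0,.052])[0][1]
    b[int(v0)+1:int(v1),int(u0)-6:int(u0)+9]=1
    P=cloud(f,b); d=np.hypot(*(P-tcp)[:,:2].T); Ls.append(P[d<.015]); D.append(f['color'].astype(float))
P=np.vstack(Ls); im=np.mean(D,0)
print("pts",len(P),"mean-tcp",(P.mean(0)-tcp).round(4))
A=np.c_[np.ones(len(P)),P[:,2]-tcp[2]]
for k in(0,1): print("xy"[k],"at tcp, slope",np.linalg.lstsq(A,P[:,k]-tcp[k],rcond=None)[0].round(4))
# shank centre per row relative to TCP-vertical
g=im.mean(2)
for zz in(.016,.02,.03,.04,.045,.05,.055,.057,.059,.061,.063):
    u,v=proj(f0,tcp-[0,0,zz])[0]; v=int(round(v)); r=g[v,int(u)-7:int(u)+10]; print(zz,v,round(u,1),int(u)-7,r.astype(int))
E
python3 tip.py
```

```text
pts 123 mean-tcp [ 0.0004  0.002  -0.0299]
x at tcp, slope [0.0031 0.0906]
y at tcp, slope [0.0029 0.0287]
0.016 188 248.6 241 [124 125 123 125 123 123 109  72  43  47 104 123 125 125 123 124 123]
0.02 189 248.7 241 [123 123 123 123 125 124 122  86  48  51 107 124 124 124 124 124 124]
0.03 193 248.8 241 [124 127 127 129 131 133 133  96  48  49  91 127 128 139 140 134 128]
0.04 197 249.0 241 [123 125 124 124 124 123 125 114  47  49  84 125 124 124 124 123 124]
0.045 198 249.0 242 [125 125 123 125 124 124 123  48  48  84 123 124 125 124 124 125 125]
0.05 200 249.1 242 [ 80  89  89  89  90  89  99  47  49  68 113 110 112 110 112 113 125]
0.055 202 249.2 242 [53 54 53 53 53 54 55 45 48 40 20 21 21 22 34 31 54]
0.057 203 249.2 242 [53 31 33 33 35 33 31 38 45 36 23 23 24 22 20 20 34]
0.059 203 249.2 242 [53 31 33 33 35 33 31 38 45 36 23 23 24 22 20 20 34]
0.061 204 249.3 242 [32 21 21 19 21 20 21 29 33 30 27 26 29 25 21 22 21]
0.063 205 249.3 242 [20 23 18 21 21 19 19 24 29 29 29 28 26 23 19 20 22]
```

Run:
```python
from k import *
tcp=np.array(sense()['tcp_pos']); P=[];W=[];A=[]
for i in range(4):
    f=grab_frame('scene')
    uv=[(u,v) for v in range(189,200) for u in (249,250)]
    P.append(px2w(f,uv))
    v,u=np.mgrid[206:222,240:262]; Q=px2w(f,np.c_[u.ravel(),v.ravel()]); W.append(Q)
    A.append(onpl(f,[[250.9,212.1]])[0])
P=np.vstack(P);d=P-tcp; ok=np.hypot(d[:,0],d[:,1])<.02; print(ok.sum(),np.median(d[ok],0).round(4),d[ok].std(0).round(4))
B=np.c_[np.ones(ok.sum()),d[ok,2]]
for k in(0,1): print(np.linalg.lstsq(B,d[ok,k],rcond=None)[0].round(4))
Q=np.vstack(W); Q=Q[(Q[:,2]>.045)&(Q[:,2]<.075)]; r=Q[:,2]-Q[:,:2]@C[:2]-C[2]; print("panel resid near hole",np.median(r).round(4),len(Q)); print("ap scene",np.mean(A,0).round(4))
f=grab_frame('scene'); hsv=cv2.cvtColor(f['color'],cv2.COLOR_RGB2HSV).astype(int)
m=(hsv[...,0]>4)&(hsv[...,0]<25)&(hsv[...,1]>110); m[:,:235]=0;m[:,265:]=0;m[:200]=0;m[:225][220:]=0;m[222:]=0
v,u=np.nonzero(m); print(u.min(),u.max(),v.min(),v.max(),len(u)); r=cv2.minAreaRect(loc(onpl(f,np.c_[u,v])).astype(np.float32)*1000); print(r); c=np.array(r[0])/1000; print((O+ex*c[0]+ey*c[1]).round(4))
```

```text
88 [ 0.0003  0.0015 -0.0317] [0.0012 0.0013 0.0087]
[0.0009 0.0151]
[0.0026 0.0416]
panel resid near hole -0.0004 1400
ap scene [ 0.5135 -0.0995  0.0605]
245 256 210 215 43
((-8.351402282714844, -99.99049377441406), (28.29244613647461, 25.56436538696289), 6.571277618408203)
[ 0.5157 -0.0998  0.0609]
```

```bash
python3 go.py .5155 -.0994 .125
```

```text
t 13.15 tcp [ 0.5151 -0.1016  0.1445] tool shift mm [ 1.1  1.9 19.5] psi 49.2 turn None w 0.0128 F [-0.2  0.3 -0.1] q6 -1.27
```

TCP readings scatter by 1–2 mm, so I average several.

Run:
```python
from h import *
p=[]
for i in range(10): grab_frame('scene'); p.append(sense()['tcp_pos'])
p=np.array(p); print(p.mean(0).round(4),p.std(0).round(4), p[:3].round(4))
```

```text
[ 0.5151 -0.1016  0.1445] [0. 0. 0.] [[ 0.5151 -0.1016  0.1445]
 [ 0.515  -0.1015  0.1445]
 [ 0.5151 -0.1015  0.1444]]
```

```bash
python3 tip.py | head -8
python3 - <<'E'
from k import *
tcp=np.array(sense()['tcp_pos']); P=[]
for i in range(4):
    f=grab_frame('scene'); P.append(px2w(f,[(u,v) for v in range(189,200) for u in (249,250)]))
d=np.vstack(P)-tcp; print(np.median(d,0).round(4), "shank axis abs",(np.median(d,0)+tcp-[.0028,.001,0]).round(4),"ap proj",proj(f,[[.5144,-.1004,.0607],[.5135,-.0995,.0605]]).round(1))
E
```

```text
pts 139 mean-tcp [-0.0003  0.0017 -0.0338]
x at tcp, slope [0.0002 0.0168]
y at tcp, slope [ 0.0016 -0.0019]
0.016 188 248.9 241 [125 124 125 124 124 125 110  86  40  41  70 110 126 123 124 126 124]
0.02 189 248.9 241 [123 122 123 124 124 123 124 102  47  47  81 125 125 123 124 124 124]
0.03 193 249.1 242 [127 125 129 132 132 134 119  47  48  79 129 128 139 140 135 129 130]
0.04 197 249.2 242 [124 125 125 124 123 124 123  61  50  66 123 124 125 124 125 124 122]
0.045 199 249.3 242 [125 124 125 124 123 123 124  66  49  66 124 124 123 125 125 123 126]
[ 0.0005  0.0013 -0.0321] shank axis abs [ 0.5128 -0.1013  0.1123] ap proj [[250.4 212.2]
 [250.9 212.1]]
```

Request:
step_arm(
  targets=[
    [0,0,0.001,0.003,0],
    [0,0,0,0.004,0],
    [0,0,0,0.004,0],
    [0,0,0,0.004,0],
    [0,0,0,0.003,0],
    [0,0,0,0.0015,0],
    [0,0,0,0,0],
    [0,0,0,0,0],
    [0,0,0,0,0],
    [0,0,0,0,0],
  ],
)

```text
clock: 15.05
tcp_pos: [0.5158, -0.1009, 0.1252]
tool_rot: [0.349, 0.937, -0.0, 0.0]
contact_force: [-0.0, -0.8, -0.4]
gripper_width: 0.0128
finger_force: 30.0
```

```bash
python3 - <<'E'
from k import *
im=[]
for i in range(6): f=grab_frame('scene'); im.append(f['color'].astype(float))
f['color']=np.mean(im,0).clip(0,255).astype(np.uint8)
c=f['color'].astype(float)*2.2; f['color']=c.clip(0,255).astype(np.uint8); save(f,'s6.png',(230,185,275,225),14)
E
python3 go.py .5158 -.1010 .125
```

```text
t 15.35 tcp [ 0.5157 -0.1008  0.125 ] tool shift mm [-0.1 -0.1  0. ] psi 49.2 turn None w 0.0128 F [-0.6  0.4 -0.2] q6 -1.27
```

View pics/s6.png

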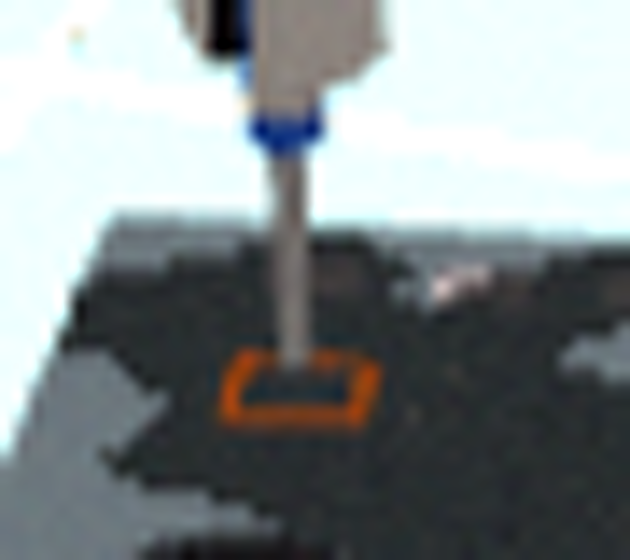

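The boosted crop shows the tip at (295,365), just above the orange frame centred at (302,387). It is about 0.5 mm off sideways, so I make that small correction and go into the hole gently.

Request:
step_arm(
  targets=[
    [0,0.0005,0,0.001,0],
    [0,0,0,0.0015,0],
    [0,0,0,0.0015,0],
    [0,0,0,0.0015,0],
    [0,0,0,0.0015,0],
    [0,0,0,0.0015,0],
    [0,0,0,0.0015,0],
    [0,0,0,0.001,0],
    [0,0,0,0,0],
    [0,0,0,0,0],
  ],
)

```text
clock: 16.35
tcp_pos: [0.5154, -0.1005, 0.114]
tool_rot: [0.349, 0.937, 0.0, -0.0]
contact_force: [0.3, 0.5, 0.7]
gripper_width: 0.0127
finger_force: 30.0
```

```bash
cat > st.py <<'E'
from h import *
a=[]
for i in range(3): grab_frame('scene'); s=sense(); a.append(np.r_[s['tcp_pos'],s['contact_force'],s['ft_torque']])
print(round(s['clock'],2),np.mean(a,0).round(4),s['gripper_width'])
E
python3 st.py
```

```text
16.5 [ 0.5154 -0.1005  0.114  -0.093  -0.1712 -0.0527 -0.0299  0.012  -0.006 ] 0.012465598604541989
```

No contact, and the tip is now in the mouth. I continue slowly.

Request:
step_arm(
  targets=[
    [0,0,0,0.001,0],
    [0,0,0,0.001,0],
    [0,0,0,0.001,0],
    [0,0,0,0.001,0],
    [0,0,0,0.001,0],
    [0,0,0,0,0],
    [0,0,0,0,0],
    [0,0,0,0,0],
    [0,0,0,0,0],
    [0,0,0,0,0],
  ],
)

```text
clock: 17.5
tcp_pos: [0.5154, -0.1005, 0.109]
tool_rot: [0.349, 0.937, -0.0, 0.0]
contact_force: [0.5, -0.2, -0.1]
gripper_width: 0.0125
finger_force: 30.0
```

```bash
python3 st.py
```

```text
17.65 [ 0.5153 -0.1005  0.109  -0.253  -0.1953  0.0337 -0.0146  0.0225 -0.0255] 0.012800494389063376
```

Request:
step_arm(
  targets=[
    [0,0,0,0.0005,0],
    [0,0,0,0.0005,0],
    [0,0,0,0.0005,0],
    [0,0,0,0.0005,0],
    [0,0,0,0,0],
    [0,0,0,0,0],
    [0,0,0,0,0],
    [0,0,0,0,0],
    [0,0,0,0,0],
    [0,0,0,0,0],
  ],
)

```text
clock: 18.65
tcp_pos: [0.5156, -0.1005, 0.1071]
tool_rot: [0.349, 0.937, 0.0, 0.0]
contact_force: [0.8, 1.1, 3.1]
gripper_width: 0.0124
finger_force: 30.0
```

```bash
python3 st.py
```

```text
18.8 [ 0.5155 -0.1005  0.1071  0.7245  0.4966  3.1502  0.1422 -0.1922 -0.0185] 0.012676245802174435
```

The button is met (about 3 N). I press on while watching for the stop, where the force rises past about 5 N.

Request:
step_arm(
  targets=[
    [0,0,0,0.0005,0],
    [0,0,0,0.0005,0],
    [0,0,0,0.0005,0],
    [0,0,0,0.0005,0],
    [0,0,0,0.0005,0],
    [0,0,0,0.0005,0],
    [0,0,0,0,0],
    [0,0,0,0,0],
    [0,0,0,0,0],
    [0,0,0,0,0],
  ],
)

```text
clock: 19.8
tcp_pos: [0.5154, -0.1006, 0.1041]
tool_rot: [0.349, 0.937, -0.0, 0.0]
contact_force: [1.5, 0.3, 3.9]
gripper_width: 0.0126
finger_force: 30.0
```

```bash
python3 st.py
```

```text
19.95 [ 0.5154 -0.1006  0.104   1.8757 -0.1747  4.78   -0.011  -0.3823  0.0083] 0.01282021050627266
```

Request:
step_arm(
  targets=[
    [0,0,0,0.0003,0],
    [0,0,0,0.0003,0],
    [0,0,0,0.0003,0],
    [0,0,0,0.0003,0],
    [0,0,0,0.0003,0],
    [0,0,0,0,0],
    [0,0,0,0,0],
    [0,0,0,0,0],
    [0,0,0,0,0],
    [0,0,0,0,0],
  ],
)

```text
clock: 20.95
tcp_pos: [0.5157, -0.1006, 0.1029]
tool_rot: [0.349, 0.937, 0.0, 0.0]
contact_force: [2.0, 0.7, 5.8]
gripper_width: 0.0126
finger_force: 30.0
```

```bash
python3 st.py
```

```text
21.1 [ 0.5156 -0.1006  0.1029  1.1209  0.2188  6.7952  0.0504 -0.3184 -0.0311] 0.012779919498060462
```

Request:
step_arm(
  targets=[
    [0,0,0,0.0003,0],
    [0,0,0,0.0003,0],
    [0,0,0,0.0002,0],
    [0,0,0,0,0],
    [0,0,0,0,0],
    [0,0,0,0,0],
    [0,0,0,0,0],
    [0,0,0,0,0],
    [0,0,0,0,0],
    [0,0,0,0,0],
  ],
)

```text
clock: 22.1
tcp_pos: [0.5158, -0.1006, 0.1027]
tool_rot: [0.349, 0.937, -0.0, 0.0]
contact_force: [-0.0, -0.3, 9.8]
gripper_width: 0.0125
finger_force: 30.0
```

```bash
python3 st.py
python3 - <<'E'
from h import *
im=[]
for i in range(4): f=grab_frame('scene'); im.append(f['color'].astype(float))
f['color']=(np.mean(im,0)*1.8).clip(0,255).astype(np.uint8); save(f,'s7.png',(120,140,330,290),3.8)
E
```

```text
22.25 [ 0.5158 -0.1006  0.1027  0.4361  0.3663 10.4547  0.168  -0.0323 -0.017 ] 0.012380706619128694
```

View pics/s7.png

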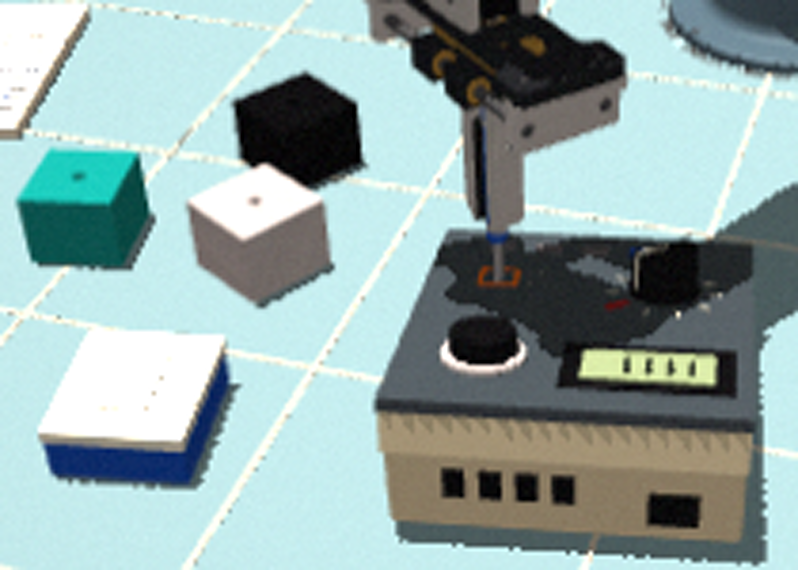

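The picture shows the stylus in the orange-framed hole at crop (498,280), the pointer towards the red mark at (617,305), and the block still in place. The force went from 6.8 to 10.5 N within 0.2 mm, after 5 mm of travel, so the button is on its stop.

```bash
python3 -c "
from cell import job_done; print(job_done())"
```

```text
the job is handed in; nothing more can be done
None
```

The job is handed in: the selector reads about 2.97 against the red mark's 3.00, and the gripped stylus is holding the yellow button on its stop with about 10 N. The block, bottle, tally counter and slide box were not touched.

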